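Unlock a mounting foot from its bayonet nest and hold it up for inspection

TASK

In the round nest of the jig block on the rail sits a grey zinc mounting foot, locked in by a key on its rim: turn the foot clockwise (seen from above) where it sits until its key faces the gap in the nest's ring, marked by the scribed line, then lift it straight out. Finish while holding it in the gripper, level and still, above the nest with its key still facing the gap's way and its underside about 10 cm above the nest floor, so that the underside can be inspected; do not tip it on the way, and leave the other parts on the table where they are.

Things in the scene. Friction and masses are not known exactly. Their poses are not given: they have to be found in the camera images.
- foot_center (a point): grey zinc mounting foot, 200-450 g: round flange (56 mm diameter, 12 mm thick) with an upright web across its top (40 mm along the foot's x, 14 mm thick along y, from 12 to 56 mm above the underside); grip it across the 14 mm. This point is on the foot's axis, 28 mm above its underside. z up, x towards the key; a small raised ridge on the flange marks the key's side, a black dot the opposite side
- foot_key (a point): tip of the foot's key, a lug 10 mm wide and 6 mm thick at the bottom of the flange; the tip is 36 mm from the foot's axis, 3 mm above its underside; axes as the foot's. At first the key is hidden under the nest's ring, 0.6 to 1.4 rad anticlockwise (from above) of the gap; the foot turns freely in the nest
- jig: aluminium jig block, 112 x 112 mm, fixed on the rail. Origin at table height on the nest's axis; z up, x towards the gap, y along the rail. The nest floor is 48 mm above the origin; round it a steel ring (92 mm outer, 62 mm inner diameter, top 14 mm above the floor) overhangs the key with 3 mm play upwards. The foot has 3 mm sideways play
- gap (a point): middle of the one gap in the nest's ring, about 22 mm wide, through which the key can pass upwards; 36 mm from the nest's axis, at nest floor height (48 mm above the table). A black scribed line runs outwards from it on the block's top; axes as the jig's
- fuse_a: bystander: square yellow ceramic fuse with steel end caps and blades, about 82 x 23 x 23 mm lying along its x; origin at the centre of its underside
- fuse_b: bystander: second fuse, same as fuse_a
- probe_tip: bystander: brass probe tip standing point up, 22 mm wide, 34 mm tall; origin at the centre of its underside
- holder_base: bystander: black nylon fuse holder base, 85 x 34 x 28 mm with four upright jaws; origin at the centre of its underside
- angle_foot: bystander: small L-shaped zinc foot, 50 x 40 mm, 34 mm tall; origin at the centre of its underside
- screw_tray: bystander: small open grey tray, 70 x 90 x 20 mm; origin at the centre of its underside

How it is judged:
By the outcome, as a careful person would: the job done as asked, in the order asked, and still so for the second after the job is handed in, while the arm keeps its last pose, push and grip.
It also fails if it takes over 42 s, if anything falls off the work surface, if the arm or the gripper's body presses on something with over 40 N, if the wrist force passes 120 N, or if a joint passes its speed limit or range.

ROBOT

A 7-joint arm with a two-finger parallel gripper is mounted at the origin on the work surface. World frame = base frame: x ahead of the robot, y to its left, z up, the work surface at z = 0. Lengths are in m, angles in rad, forces in N, time in s.
With the tool pointing down it reaches from about 0.35 to 0.9 m from the base axis. Payload 7.2 kg.
Tool frame: the origin (TCP) lies between the finger pads; the fingertips stand 14 mm ahead of it and the grasp point (between the pads) lies 5 mm behind it; z points along the fingers, y is the direction in which the jaws open and shut (so a half turn about z gives the same grasp; the last joint's range is limited). The gripper opens to 85 mm and grips with 20 to 120 N. Pads are 22 mm wide; open, the fingers measure 114 mm over their backs; the gripper's body (76 mm by 85 mm) begins 54 mm behind the grasp point. The pads swing forward as they close: fully open they stand 13 mm farther back than shut.
Start: joints at [1.21, 0.411, -0.013, 1.596, 0.006, 1.134, -0.082], TCP at [0.18, -0.598, 0.245] pointing down, gripper open.
Joint ranges: [-2.95, 2.95], [-0.29, 1.99], [-1.47, 1.44], [0.14, 2.54], [-1.03, 4.17], [0.13, 1.85], [-2.86, 2.86]. Speed limits (rad/s): [2.39, 2.39, 3.01, 3.01, 3.14, 3.14, 3.14].

INTERFACE

Orientations are given as a unit quaternion [x, y, z, w].
In Python, from plant import * gives the robot as it stands.
- The arm moves only by the shell command python3 -m crank 'ROWS' [FORCE]. ROWS is JSON, a list of rows, each an object with "claw": the finger opening in m, from 0 to 0.0854; "dp": the shift along the tool's x, y, z in m, a list of three; "rot": the turn, a rotation vector about the tool's x, y, z in degrees, a list of three. In form: [{"claw": claw, "dp": [tx, ty, tz], "rot": [wx, wy, wz]}, ...]. A call has 1 to 8 rows; each row is the pose to reach, as a shift and turn from the pose commanded when the call began, along the tool's axes at that moment; what a row does not reach only later rows make up. A row lasts 1/8 s, in which the tool goes at most 62.5 mm and 10.7 degrees, less where a joint would pass 70% of its speed; a pose out of reach is approached as far as the arm can. A call with a gripper value outside its range is refused whole. The fingers move at their own pace and stop on an object; FORCE is the grip in N (left out, the last holds). Time passes only in rows, so rows that repeat a pose let the fingers close. It gives the time, the measured TCP pose, the force and the opening at its end, in the units of the state.
- get_state(): the state, without advancing time (a new reading comes with each control period).
- get_image(name): name is "side" or "top" or "wrist"; returns (picture, depth): 400x640x3 uint8, red, green, blue; 400x640 float32, m along the optical axis (not along the pixel's ray), 0 where there is no reading.
- get_calibration(name): a dict with "fx", "fy", "cx", "cy" (pixels), "rvec" (rotation vector, rad) and "tvec" (3), from world to camera coordinates, as OpenCV has them; the wrist camera has in their place "tool_from_camera" (4x4, takes a point from camera to tool coordinates, whose origin is the TCP and whose axes are the flange's). Camera axes: x right, y down, z forward; pixel columns grow to the right and rows downward; lengths in m; the calibration is good to about 2 mm. A picture is of the moment at which its call begins: read the wrist's pose just before it. get_calibration takes no time and is no camera call.
- sign_off(): hands the job in, once; it reports no verdict.
The state is a dict: "t": time; "joints": joint angles; "qvel": joint speeds; "joint_torque": joint torques, N m; "position": TCP position; "tool_rot": TCP orientation; "contact_force": force on the tool from outside, world axes, zero at the start; "torque": the same for the moment, N m; "finger_gap": finger opening in m.
Only numpy, scipy, OpenCV 4.12 (cv2) and the standard library are available. Lean on these libraries where they do the work, as an engineer would, in place of code of your own. Each camera call takes 0.05 s, during which the arm holds its last target.

## Working session

There is one attempt and no reset: what is moved stays moved. The work goes in short steps, Python scripts to look and compute and a shell command to move; the robot and the scene stay as the last step left them, time stands still between calls to the robot, and variables do not carry over. Pictures are saved under pics/ and viewed, and the job is handed in when it is done.

```bash
ls; mkdir -p pics; cat > h.py <<'E'
from plant import *
import numpy as np, cv2, json
from scipy.spatial.transform import Rotation as R
def cam(name, st=None):
    c=get_calibration(name)
    K=np.array([[c['fx'],0,c['cx']],[0,c['fy'],c['cy']],[0,0,1]])
    if 'rvec' in c:
        Rm=R.from_rotvec(np.ravel(c['rvec'])).as_matrix(); t=np.ravel(c['tvec'])
        return K,Rm.T,-Rm.T@t   # cam->world
    T=np.array(c['tool_from_camera']); Rt=R.from_quat(st['tool_rot']).as_matrix()
    return K,Rt@T[:3,:3],Rt@T[:3,3]+np.array(st['position'])
def ray(C,u,v,z):
    K,Rw,o=C; d=Rw@np.linalg.inv(K)@np.array([u,v,1.]); s=(z-o[2])/d[2]; return o+s*d
def dep(C,u,v,d):
    K,Rw,o=C; return o+Rw@(np.linalg.inv(K)@np.array([u,v,1.])*d)
def proj(C,p):
    K,Rw,o=C; q=K@(Rw.T@(np.array(p)-o)); return q[:2]/q[2]
E
python3 - <<'E'
from h import *
s=get_state(); print({k:np.round(v,3).tolist() for k,v in s.items()})
for n in ['side','top','wrist']:
    im,d=get_image(n); cv2.imwrite(f'pics/{n}0.png',im[:,:,::-1]); np.savez(f'pics/{n}0.npz',im=im,d=d)
    C=cam(n,s); print(n,np.round(C[2],3),np.round(C[0],1).tolist())
E
```

```text
pics
{'t': 0.0, 'joints': [1.21, 0.412, -0.013, 1.597, 0.006, 1.134, -0.082], 'qvel': [0.001, 0.0, -0.0, -0.0, -0.0, 0.0, 0.0], 'joint_torque': [-0.0, -60.064, 0.682, -29.941, 0.014, 0.011, -0.0], 'position': [0.18, -0.598, 0.244], 'tool_rot': [0.989, 0.146, -0.0, -0.001], 'contact_force': [-0.73, -0.851, -0.632], 'torque': [0.023, 0.041, -0.02], 'finger_gap': 0.085}
side [ 0.347 -0.536  0.448] [[406.7, 0.0, 321.9], [0.0, 406.7, 201.4], [0.0, 0.0, 1.0]]
top [0.396 0.018 0.964] [[422.8, 0.0, 319.0], [0.0, 422.8, 196.6], [0.0, 0.0, 1.0]]
wrist [ 0.253 -0.576  0.373] [[351.1, 0.0, 323.8], [0.0, 351.1, 203.1], [0.0, 0.0, 1.0]]
```

View pics/top0.png

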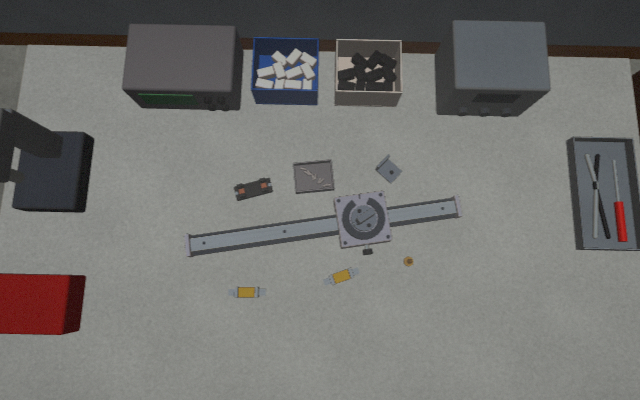

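View pics/side0.png

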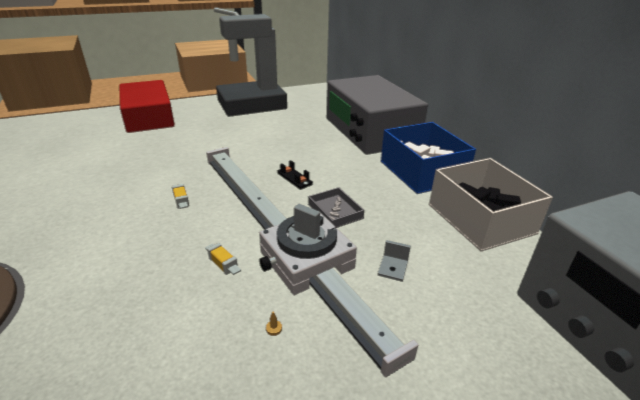

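```bash
python3 - <<'E'
from h import *
z=np.load('pics/top0.npz'); im=z['im'];d=z['d'];C=cam('top')
print(np.round(C[1],3))
for p in [(363,219),(200,243),(450,208),(367,252),(0,0),(639,399)]:
    print(p,np.round(dep(C,*p,d[p[1],p[0]]),3))
c=im[180:265,320:415]; cv2.imwrite('pics/topz.png',cv2.resize(c,None,fx=7,fy=7,interpolation=cv2.INTER_CUBIC)[:,:,::-1])
z=np.load('pics/side0.npz'); c=z['im'][195:290,250:365]; cv2.imwrite('pics/sidez.png',cv2.resize(c,None,fx=6,fy=6,interpolation=cv2.INTER_CUBIC)[:,:,::-1])
E
```

```text
[[ 0.021 -0.982  0.187]
 [-1.    -0.022 -0.002]
 [ 0.006 -0.187 -0.982]]
(363, 219) [ 0.514 -0.075  0.108]
(200, 243) [0.465 0.278 0.022]
(450, 208) [ 0.556 -0.281  0.021]
(367, 252) [ 0.452 -0.091  0.041]
(0, 0) [ 1.385  1.219 -0.455]
(639, 399) [ 0.153 -0.679 -0.003]
```

View pics/topz.png

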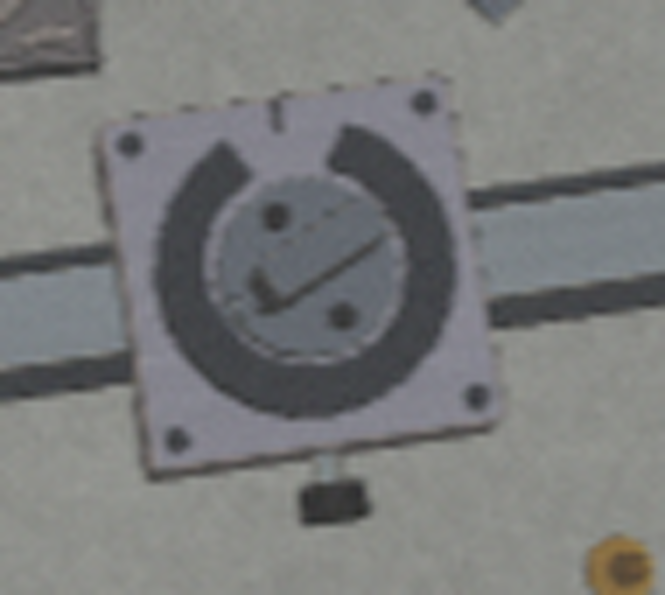

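View pics/sidez.png

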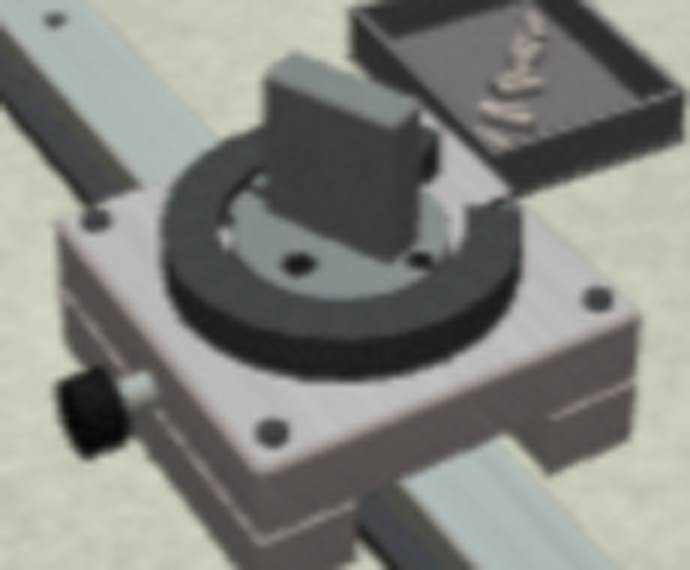

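View pics/wrist0.png

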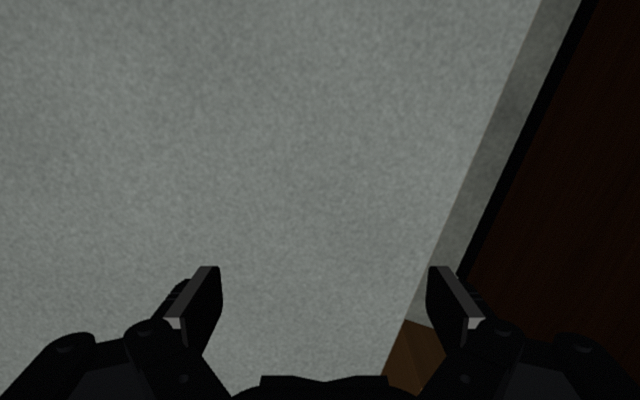

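```bash
python3 - <<'E'
from h import *
for n in ['top','side']:
    z=np.load(f'pics/{n}0.npz'); d=z['d'];C=cam(n)
    v,u=np.mgrid[0:400,0:640]; K,Rw,o=C
    P=o+(np.stack([(u-K[0,2])/K[0,0],(v-K[1,2])/K[1,1],np.ones_like(u)],-1)*d[...,None])@Rw.T
    near=(abs(P[...,0]-.51)<.08)&(abs(P[...,1]+.08)<.08)&(d>0)
    for lo,hi,nm in [(.097,.12,'web'),(.057,.068,'ring'),(.04,.055,'block')]:
        m=near&(P[...,2]>lo)&(P[...,2]<hi); q=P[m]
        if len(q)<5: print(n,nm,len(q)); continue
        w,V=np.linalg.eigh(np.cov(q[:,:2].T)); 
        (cx,cy),(a,b),th=cv2.minAreaRect((q[:,:2]*1000).astype(np.float32))
        print(n,nm,len(q),q.mean(0).round(4),'dir',np.degrees(np.arctan2(V[1,1],V[0,1])).round(1),np.sqrt(w).round(4),'rect',np.round([cx,cy,a,b,th],1))
E
```

```text
top web 136 [ 0.5233 -0.0794  0.1042] dir 124.5 [0.0041 0.0117] rect [523.6 -79.8  14.2  40.   34.6]
top ring 1047 [ 0.5198 -0.0794  0.0618] dir 97.4 [0.0227 0.0255] rect [522.  -79.7  86.   91.9   8.2]
top block 1390 [ 0.5228 -0.0765  0.0483] dir -170.1 [0.0374 0.0402] rect [514.3 -80.8 133.3 112.    9.7]
side web 245 [ 0.5216 -0.0853  0.1029] dir 126.4 [0.0042 0.0119] rect [522.7 -82.9  15.7  39.9  34.1]
side ring 1352 [ 0.5141 -0.0942  0.0619] dir 136.1 [0.0187 0.0257] rect [521.6 -84.2  87.8  91.7  67.4]
side block 1902 [ 0.5134 -0.1063  0.0479] dir 160.5 [0.0301 0.0409] rect [512.5 -83.7 134.4 113.3   9.3]
```

```bash
python3 - <<'E'
from h import *
print(np.round(get_calibration('wrist')['tool_from_camera'],3))
s=get_state(); Rt=R.from_quat(s['tool_rot']).as_matrix(); print(np.round(Rt,3))
# target yaw: tool y heading 34.6
h=np.radians(34.6); y=np.array([np.cos(h),np.sin(h),0]); z=np.array([0,0,-1.]); x=np.cross(y,z); Rd=np.stack([x,y,z],1)
T=np.array(get_calibration('wrist')['tool_from_camera'])
print('rot tool',np.degrees((R.from_matrix(Rt).inv()*R.from_matrix(Rd)).as_rotvec()))
for tz in (.2,.25,.3):
    # camera ray centre to point (.5225,-.0815,.062)
    c=T[:3,3]; d=T[:3,2]; s_=(tz-.08+0)  # tool z distance from TCP to z=.08 plane
    k=(s_-c[2])/d[2]; hit=c+k*d; tcp=np.array([.5225,-.0815,.08])-Rd@hit; print(tz,tcp.round(3),'dp',(Rt.T@(tcp-np.array(s['position']))).round(4),'camdist',k)
E
```

```text
[[-0.    -0.954 -0.299  0.076]
 [ 1.     0.    -0.    -0.   ]
 [ 0.    -0.299  0.954 -0.128]
 [ 0.     0.     0.     1.   ]]
[[ 0.957  0.289 -0.   ]
 [ 0.289 -0.957  0.001]
 [-0.    -0.001 -1.   ]]
rot tool [-5.06766850e-02 -6.04411460e-02 -1.07823618e+02]
0.2 [ 0.522 -0.079  0.2  ] dp [ 0.4766 -0.398   0.0451] camdist 0.2601848654997921
0.25 [ 0.513 -0.066  0.25 ] dp [ 0.4719 -0.413  -0.0049] camdist 0.3125800092083118
0.3 [ 0.504 -0.054  0.3  ] dp [ 0.4671 -0.428  -0.0549] camdist 0.36497515291683164
```

```bash
python3 -m crank '[{"claw":0.085,"dp":[0.045,-0.038,0],"rot":[0,0,-10]},{"claw":0.085,"dp":[0.09,-0.076,0],"rot":[0,0,-20]},{"claw":0.085,"dp":[0.135,-0.114,0],"rot":[0,0,-30]},{"claw":0.085,"dp":[0.18,-0.152,0],"rot":[0,0,-40]},{"claw":0.07,"dp":[0.225,-0.19,0],"rot":[0,0,-50]},{"claw":0.06,"dp":[0.27,-0.228,0],"rot":[0,0,-60]},{"claw":0.05,"dp":[0.315,-0.266,0],"rot":[0,0,-70]},{"claw":0.05,"dp":[0.36,-0.304,0],"rot":[0,0,-80]}]'; python3 -c "
from h import *
s=get_state(); print(np.round(s['joints'],3),s['position'])
Rt=R.from_quat(s['tool_rot']).as_matrix();h=np.radians(34.6); y=np.array([np.cos(h),np.sin(h),0]); z=np.array([0,0,-1.]); x=np.cross(y,z); Rd=np.stack([x,y,z],1)
print((R.from_matrix(Rt).inv()*R.from_matrix(Rd)).as_rotvec(degrees=True), Rt.T@(np.array([.522,-.079,.22])-s['position']))"
```

```text
t: 1.15
position: [0.438, -0.2018, 0.2454]
tool_rot: [0.662, 0.749, -0.0, 0.0]
contact_force: [0.7, -0.9, -0.3]
finger_gap: 0.0499
[ 0.768  0.207 -0.5    1.906  0.114  1.056  0.344] [ 0.43797655 -0.20184619  0.24540538]
[ 6.61955477e-03  3.06573236e-02 -2.75128940e+01] [0.11155333 0.09853201 0.02537437]
```

```bash
python3 -m crank '[{"claw":0.05,"dp":[0.037,0.033,0.008],"rot":[0,0,-9]},{"claw":0.05,"dp":[0.074,0.066,0.016],"rot":[0,0,-18]},{"claw":0.05,"dp":[0.111,0.098,0.025],"rot":[0,0,-27.5]},{"claw":0.05,"dp":[0.111,0.098,0.025],"rot":[0,0,-27.5]}]'; python3 - <<'E'
from h import *
s=get_state(); print(np.round(s['joints'],3),s['position'],s['tool_rot'])
im,d=get_image('wrist'); cv2.imwrite('pics/w1.png',im[:,:,::-1]); np.savez('pics/w1.npz',im=im,d=d,pos=s['position'],q=s['tool_rot'])
E
```

```text
t: 1.65
position: [0.5226, -0.0774, 0.2195]
tool_rot: [0.464, 0.886, 0.001, -0.001]
contact_force: [-1.4, -0.7, -0.9]
finger_gap: 0.05
[ 0.568  0.342 -0.635  1.829  0.229  1.045  0.45 ] [ 0.52255939 -0.07741795  0.21954136] [ 4.63896759e-01  8.85888148e-01  1.13189335e-03 -8.40040929e-04]
```

View pics/w1.png

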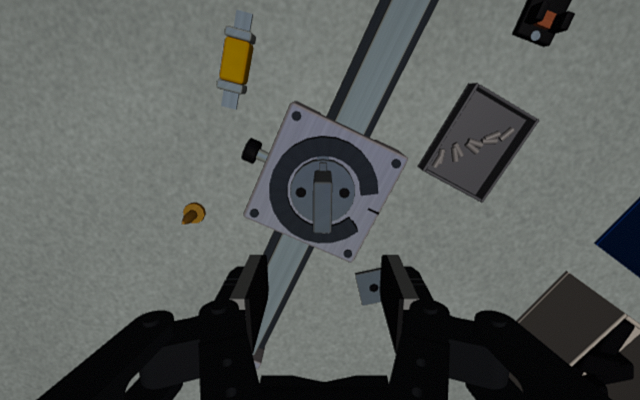

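```bash
python3 - <<'E'
from h import *
im=np.load('pics/w1.npz')['im'][95:265,240:412]
im=np.clip(im.astype(float)*1.6,0,255).astype(np.uint8)
cv2.imwrite('pics/w1z.png',cv2.resize(im,None,fx=3.5,fy=3.5,interpolation=cv2.INTER_CUBIC)[:,:,::-1])
E
```

```text
(no output)
```

View pics/w1z.png

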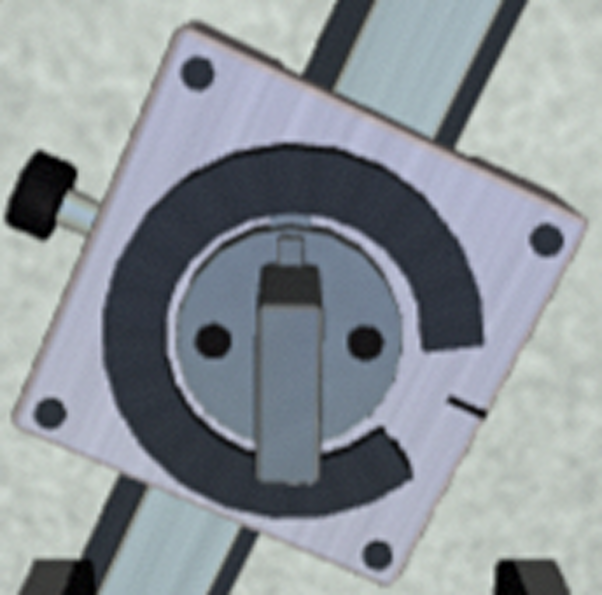

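```bash
cat > m.py <<'E'
from h import *
import sys
from scipy.optimize import least_squares
def pts(f):
    z=np.load(f); d=z['d']; s=dict(position=z['pos'],tool_rot=z['q']); C=cam('wrist',s)
    v,u=np.mgrid[0:400,0:640]; K,Rw,o=C
    P=o+(np.stack([(u-K[0,2])/K[0,0],(v-K[1,2])/K[1,1],np.ones_like(u)],-1)*d[...,None])@Rw.T
    return z['im'],d,P,C,s
def meas(f):
    im,d,P,C,s=pts(f)
    near=(abs(P[...,0]-.522)<.085)&(abs(P[...,1]+.08)<.085)&(d>0)
    for lo,hi,nm in [(.098,.112,'web'),(.057,.068,'ring'),(.044,.053,'block')]:
        m=near&(P[...,2]>lo)&(P[...,2]<hi)
        n,l,st,_=cv2.connectedComponentsWithStats(m.astype(np.uint8)); k=1+st[1:,4].argmax(); m=l==k
        q=P[m]; (cx,cy),(a,b),th=cv2.minAreaRect((q[:,:2]*1000).astype(np.float32))
        print(nm,m.sum(),'z',np.median(q[:,2]).round(4),'rect',np.round([cx,cy,a,b,th],1))
        if nm=='ring':
            cs,_=cv2.findContours(m.astype(np.uint8),cv2.RETR_EXTERNAL,cv2.CHAIN_APPROX_NONE)
            c=max(cs,key=len)[:,0]; e=P[c[:,1],c[:,0],:2]
            c0=np.array([.5225,-.0805]); 
            for it in range(5):
                r=np.linalg.norm(e-c0,axis=1); o=e[(r>.042)&(r<.05)]
                A=np.c_[2*o,np.ones(len(o))]; sol=np.linalg.lstsq(A,(o**2).sum(1),rcond=None)[0]; c0=sol[:2]
            print(' ring outer centre',c0.round(4),'r',np.sqrt(sol[2]+c0@c0).round(4))
            q2=q[:,:2]-c0; rr=np.linalg.norm(q2,axis=1); a=np.sort(np.degrees(np.arctan2(q2[:,1],q2[:,0]))[(rr>.034)&(rr<.044)])
            g=np.diff(np.r_[a,a[0]+360]); i=g.argmax(); print(' gap heading',a[i]+g[i]/2,'width deg',g[i])
if __name__=='__main__':
    meas(sys.argv[1])
E
python3 m.py pics/w1.npz
```

```text
web 987 z 0.1036 rect [523.  -81.   13.4  40.3  34.4]
ring 4387 z 0.0617 rect [521.2 -80.8  87.9  92.6  10.4]
 ring outer centre [ 0.5231 -0.0803] r 0.0458
 gap heading 9.607098721426082 width deg 42.72151923810568
block 7154 z 0.0477 rect [523.4 -80.3 112.2 111.8   9.6]
```

```bash
python3 -m crank '[{"claw":0.05,"dp":[-0.003,-0.0015,0.04],"rot":[0,0,0]},{"claw":0.05,"dp":[-0.003,-0.0015,0.08],"rot":[0,0,0]},{"claw":0.05,"dp":[-0.003,-0.0015,0.11],"rot":[0,0,0]},{"claw":0.05,"dp":[-0.003,-0.0015,0.13],"rot":[0,0,0]},{"claw":0.05,"dp":[-0.003,-0.0015,0.1375],"rot":[0,0,0]},{"claw":0.05,"dp":[-0.003,-0.0015,0.1375],"rot":[0,0,0]}]' 40; python3 - <<'E'
from h import *
s=get_state(); print(np.round(s['joints'],3),s['position'],s['tool_rot'])
im,d=get_image('wrist'); cv2.imwrite('pics/w2.png',im[:,:,::-1]); np.savez('pics/w2.npz',im=im,d=d,pos=s['position'],q=s['tool_rot'])
E
```

```text
t: 2.45
position: [0.5217, -0.0858, 0.0829]
tool_rot: [0.468, 0.884, -0.0, -0.0]
contact_force: [-0.3, 0.1, 0.1]
finger_gap: 0.0503
[ 0.499  0.516 -0.552  1.955  0.38   0.774  0.326] [ 0.5217263  -0.08579427  0.08288077] [ 4.68013385e-01  8.83721327e-01 -2.81522188e-04 -9.07291498e-05]
```

View pics/w2.png

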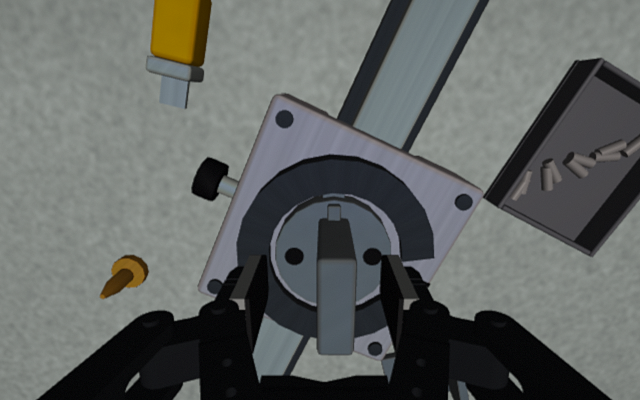

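```bash
python3 - <<'E'
from h import *
s=get_state(); print(s['t'],s['position'],s['tool_rot'],np.round(s['qvel'],3))
Rt=R.from_quat(s['tool_rot']).as_matrix(); print(Rt.T@(np.array([.523,-.0805,.082])-s['position']))
E
python3 m.py pics/w2.npz
```

```text
2.5 [ 0.5221629  -0.08556879  0.08339708] [ 4.67855640e-01  8.83804826e-01 -5.55607001e-05  3.55626627e-04] [-0.001 -0.008 -0.006 -0.007 -0.001  0.002  0.002]
[0.00372213 0.00354173 0.00139538]
web 3940 z 0.1035 rect [522.8 -80.9  14.   41.   33.8]
ring 11055 z 0.0617 rect [515.3 -78.2  92.8  75.6  73. ]
 ring outer centre [ 0.5232 -0.08  ] r 0.0457
 gap heading -18.701825832688904 width deg 98.49735388071882
block 14242 z 0.0477 rect [523.4 -80.1 112.  111.6   9.5]
```

```bash
python3 -m crank '[{"claw":0.05,"dp":[0.0037,0.0035,0.001],"rot":[0,0,0]},{"claw":0.05,"dp":[0.0037,0.0035,0.001],"rot":[0,0,0]},{"claw":0.03,"dp":[0.0037,0.0035,0.001],"rot":[0,0,0]}]' 40; python3 - <<'E'
from h import *
s=get_state(); print(s['t'],s['position'],s['tool_rot'],np.round(s['qvel'],3))
Rt=R.from_quat(s['tool_rot']).as_matrix(); print(Rt.T@(np.array([.523,-.0807,.082])-s['position']))
E
```

```text
t: 2.88
position: [0.523, -0.0799, 0.0821]
tool_rot: [0.467, 0.884, 0.0, 0.0]
contact_force: [0.8, 0.4, -0.2]
finger_gap: 0.0329
2.875 [ 0.52298134 -0.07986285  0.08213201] [4.67210162e-01 8.84146240e-01 2.60839177e-05 2.99882599e-04] [ 0.003  0.003  0.002  0.     0.002 -0.001  0.   ]
[-0.00070207 -0.0004563   0.00013222]
```

Good. Close on the web.

```bash
python3 -m crank '[{"claw":0.015,"dp":[0,0,0],"rot":[0,0,0]},{"claw":0.008,"dp":[0,0,0],"rot":[0,0,0]},{"claw":0.008,"dp":[0,0,0],"rot":[0,0,0]},{"claw":0.008,"dp":[0,0,0],"rot":[0,0,0]},{"claw":0.008,"dp":[0,0,0],"rot":[0,0,0]}]' 50; python3 - <<'E'
from h import *
s=get_state(); print(s['t'],s['position'],s['tool_rot'],np.round(s['joints'],3),s['contact_force'],s['torque'])
E
```

```text
t: 3.5
position: [0.5229, -0.08, 0.082]
tool_rot: [0.467, 0.884, 0.0, 0.0]
contact_force: [-0.8, -0.8, 5.1]
finger_gap: 0.0138
3.5 [ 0.52293226 -0.07995902  0.08196144] [4.67339472e-01 8.84077933e-01 1.56029397e-05 1.58581349e-04] [ 0.488  0.518 -0.552  1.955  0.382  0.771  0.315] [-0.8045925  -0.75267033  5.09623136] [-0.04564688  0.17993881  0.02377499]
```

```bash
python3 -m crank '[{"claw":0.008,"dp":[0,0,-0.001],"rot":[0,0,0]},{"claw":0.008,"dp":[0,0,-0.001],"rot":[0,0,5]},{"claw":0.008,"dp":[0,0,-0.001],"rot":[0,0,10]},{"claw":0.008,"dp":[0,0,-0.001],"rot":[0,0,15]},{"claw":0.008,"dp":[0,0,-0.001],"rot":[0,0,20]}]'; python3 - <<'E'
from h import *
s=get_state(); print(s['t'],s['position'],s['tool_rot'],np.round(s['joints'],3),s['contact_force'],s['torque'],s['finger_gap'])
E
```

```text
t: 4.12
position: [0.522, -0.08, 0.082]
tool_rot: [0.615, 0.789, -0.0, -0.001]
contact_force: [-0.1, 0.6, -3.5]
finger_gap: 0.0134
4.125 [ 0.52203569 -0.07995571  0.08204354] [ 6.14906017e-01  7.88599964e-01 -3.87910552e-04 -7.31784564e-04] [ 0.424  0.499 -0.466  1.96   0.319  0.756  0.018] [-0.12361164  0.56371111 -3.53890929] [ 0.03119797 -0.00653511  0.047967  ] 0.013425114173258432
```

```bash
python3 -m crank '[{"claw":0.008,"dp":[0,0,0],"rot":[0,0,6]},{"claw":0.008,"dp":[0,0,0],"rot":[0,0,12]},{"claw":0.008,"dp":[0,0,0],"rot":[0,0,18]},{"claw":0.008,"dp":[0,0,0],"rot":[0,0,24]},{"claw":0.008,"dp":[0,0,0],"rot":[0,0,30]},{"claw":0.008,"dp":[0,0,0],"rot":[0,0,36]},{"claw":0.008,"dp":[0,0,0],"rot":[0,0,42]},{"claw":0.008,"dp":[0,0,0],"rot":[0,0,48]}]'; python3 - <<'E'
from h import *
s=get_state(); q=s['tool_rot']; print(s['t'],s['position'],2*np.degrees(np.arctan2(q[1],q[0])),np.round(s['joints'],3),s['contact_force'],s['torque'],s['finger_gap'])
im,d=get_image('wrist'); cv2.imwrite('pics/w3.png',im[:,:,::-1]); np.savez('pics/w3.npz',im=im,d=d,pos=s['position'],q=s['tool_rot'])
E
```

```text
t: 5.12
position: [0.5224, -0.08, 0.0822]
tool_rot: [0.883, 0.47, -0.0, -0.0]
contact_force: [1.1, -0.3, -3.4]
finger_gap: 0.0133
5.125 [ 0.52238442 -0.07999154  0.08216123] 56.07992150646329 [ 0.264  0.469 -0.26   1.97   0.176  0.724 -0.693] [ 1.10788714 -0.29473526 -3.419393  ] [-0.06931226 -0.25557542  0.02697495] 0.013262213144713823
```

View pics/w3.png

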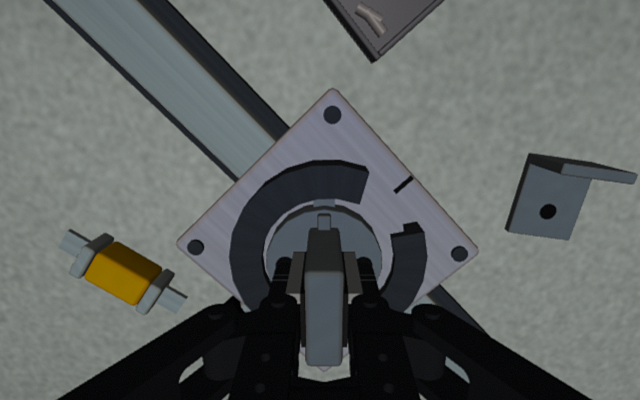

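```bash
python3 -m crank '[{"claw":0.008,"dp":[0,0,0],"rot":[0,0,6]},{"claw":0.008,"dp":[0,0,0],"rot":[0,0,12]},{"claw":0.008,"dp":[0,0,0],"rot":[0,0,18]},{"claw":0.008,"dp":[0,0,0],"rot":[0,0,24]},{"claw":0.008,"dp":[0,0,0],"rot":[0,0,31]},{"claw":0.008,"dp":[0,0,0],"rot":[0,0,38]},{"claw":0.008,"dp":[0,0,0],"rot":[0,0,46.5]},{"claw":0.008,"dp":[0,0,0],"rot":[0,0,46.5]}]'; python3 - <<'E'
from h import *
s=get_state(); q=s['tool_rot']; print(s['t'],s['position'],2*np.degrees(np.arctan2(q[1],q[0])),np.round(s['joints'],3),s['contact_force'],s['torque'],s['finger_gap'])
im,d=get_image('wrist'); cv2.imwrite('pics/w4.png',im[:,:,::-1]); np.savez('pics/w4.npz',im=im,d=d,pos=s['position'],q=s['tool_rot'])
E
python3 m.py pics/w4.npz
```

```text
t: 6.18
position: [0.5228, -0.0796, 0.0825]
tool_rot: [0.996, 0.086, -0.0, -0.0]
contact_force: [2.0, 0.4, -4.5]
finger_gap: 0.0135
6.175 [ 0.52284285 -0.07960744  0.08245051] 9.92336607681877 [ 0.105  0.455 -0.058  1.981  0.039  0.707 -1.374] [ 1.96830488  0.42687474 -4.54063961] [-0.00954817 -0.47037782  0.01855946] 0.013513114741562832
web 5449 z 0.1042 rect [522.7 -75.   38.5  41.1  72.6]
ring 4812 z 0.0618 rect [ 537.2 -109.9   71.7   26.7   27.4]
 ring outer centre [ 0.5242 -0.0816] r 0.0442
 gap heading 114.33333125763914 width deg 247.70887441160582
block 17565 z 0.0477 rect [531.9 -78.5  94.9 112.5   9.7]
```

View pics/w4.png

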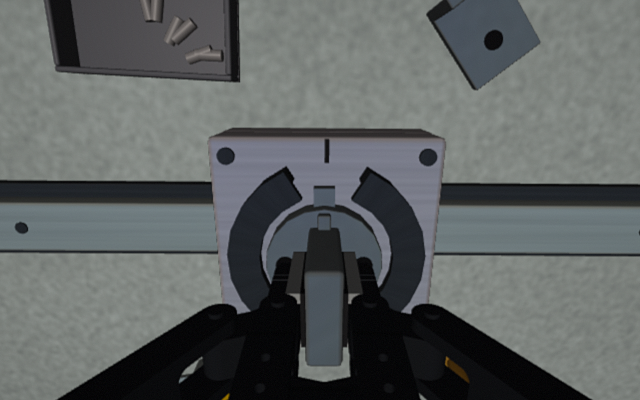

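```bash
python3 -m crank '[{"claw":0.008,"dp":[0,0,-0.003],"rot":[0,0,0]},{"claw":0.008,"dp":[0,0,-0.006],"rot":[0,0,0]},{"claw":0.008,"dp":[0,0,-0.009],"rot":[0,0,0]},{"claw":0.008,"dp":[0,0,-0.012],"rot":[0,0,0]}]'; python3 - <<'E'
from h import *
s=get_state(); q=s['tool_rot']; print(s['t'],s['position'],q,2*np.degrees(np.arctan2(q[1],q[0])),s['contact_force'],s['torque'],s['finger_gap'])
E
```

```text
t: 6.72
position: [0.5227, -0.08, 0.0951]
tool_rot: [0.996, 0.085, 0.0, 0.0]
contact_force: [1.9, -0.1, -4.8]
finger_gap: 0.0132
6.725 [ 0.52274155 -0.08001837  0.09506491] [9.96352492e-01 8.53329470e-02 1.47792189e-05 9.69760923e-06] 9.790341785896329 [ 1.86684646 -0.12498721 -4.81900595] [ 0.0444818  -0.45855984  0.02118324] 0.013198300110260932
```

```bash
python3 -m crank '[{"claw":0.008,"dp":[0,0,-0.01],"rot":[0,0,0]},{"claw":0.008,"dp":[0,0,-0.023],"rot":[0,0,0]},{"claw":0.008,"dp":[0,0,-0.037],"rot":[0,0,0]},{"claw":0.008,"dp":[0,0,-0.051],"rot":[0,0,0]},{"claw":0.008,"dp":[0,0,-0.065],"rot":[0,0,0]},{"claw":0.008,"dp":[0,0,-0.077],"rot":[0,0,0]},{"claw":0.008,"dp":[0,0,-0.085],"rot":[0,0,0]},{"claw":0.008,"dp":[0,0,-0.087],"rot":[0,0,0]}]'; python3 -m crank '[{"claw":0.008,"dp":[0,0,0],"rot":[0,0,0]},{"claw":0.008,"dp":[0,0,0],"rot":[0,0,0]}]'; python3 - <<'E'
from h import *
s=get_state(); q=s['tool_rot']; print(s['t'],s['position'],q,2*np.degrees(np.arctan2(q[1],q[0])),s['contact_force'],s['torque'],s['finger_gap'],np.round(s['qvel'],3))
for n in ['side','wrist','top']:
    s=get_state(); im,d=get_image(n); np.savez(f'pics/{n}5.npz',im=im,d=d,pos=s['position'],q=s['tool_rot'])
    if n!='wrist': im=cv2.resize(im[150:300,220:420],None,fx=4,fy=4,interpolation=cv2.INTER_CUBIC)
    cv2.imwrite(f'pics/{n}5.png',im[:,:,::-1])
E
```

```text
t: 7.72
position: [0.523, -0.08, 0.1823]
tool_rot: [0.996, 0.085, 0.0, 0.0]
contact_force: [0.3, -0.1, -3.5]
finger_gap: 0.0134
t: 7.98
position: [0.5225, -0.0799, 0.1813]
tool_rot: [0.996, 0.085, -0.0, -0.0]
contact_force: [-0.1, 1.3, -3.8]
finger_gap: 0.0135
7.975 [ 0.52247255 -0.07989576  0.18127302] [ 9.96361291e-01  8.52286662e-02 -4.95958628e-04 -7.86015384e-05] 9.77834962264148 [-0.13547628  1.3237638  -3.83256578] [ 0.02970157 -0.01271805  0.00471737] 0.013535728299278108 [ 0.     0.    -0.001 -0.001  0.001  0.     0.001]
```

View pics/side5.png

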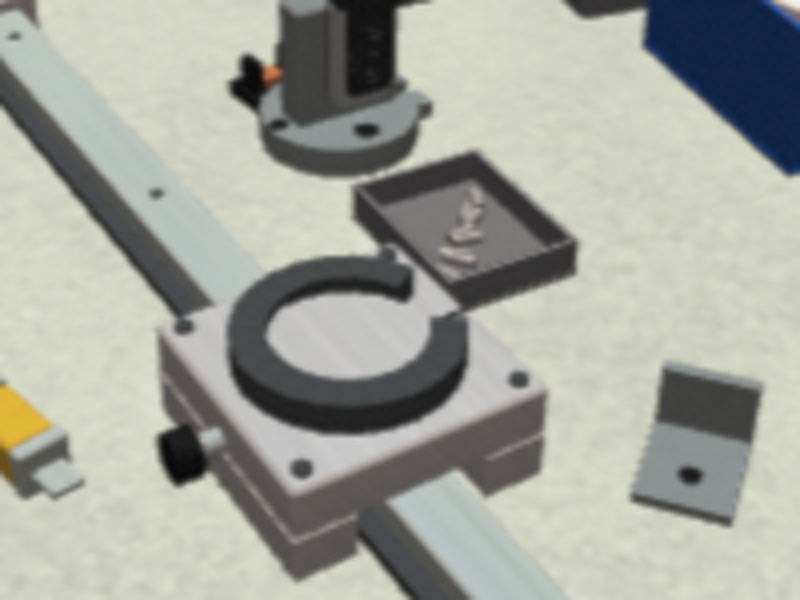

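View pics/wrist5.png

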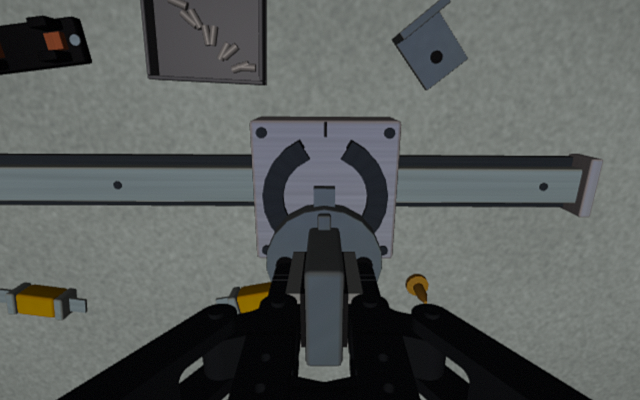

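View pics/top5.png

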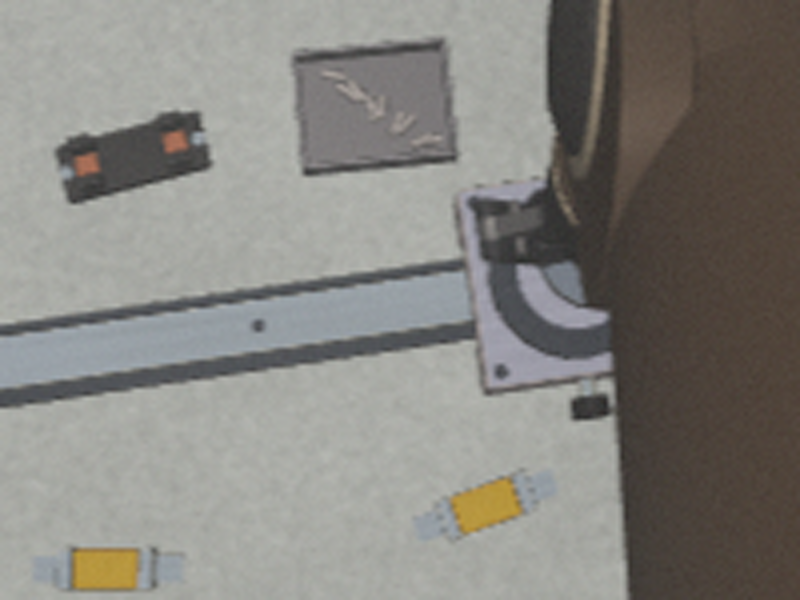

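```bash
python3 - <<'E'
from m import *
im,d,P,C,s=pts('pics/wrist5.npz')
v,u=np.mgrid[0:400,0:640]
def plane(q,nm):
    for _ in range(3):
        A=np.c_[q[:,:2]-q[:,:2].mean(0),np.ones(len(q))]; k=np.linalg.lstsq(A,q[:,2],rcond=None)[0]; r=q[:,2]-A@k; q=q[abs(r)<.0015]
    print(nm,len(q),'z',k[2].round(4),'tilt deg',np.degrees(np.arctan(k[:2])).round(2))
m=(u>265)&(u<385)&(v>180)&(v<285)&(P[...,2]>.154)&(P[...,2]<.166); plane(P[m],'flange top (wrist)')
m=(u>300)&(u<350)&(P[...,2]>.198)&(P[...,2]<.210); plane(P[m],'web top')
m=(u>312)&(u<336)&(v>182)&(v<203)&(P[...,2]>.14)&(P[...,2]<.16); q=P[m]; plane(q,'key top')
print('key mean heading',q.mean(0).round(4),np.degrees(np.arctan2(q[:,1].mean()+.0799,q[:,0].mean()-.5225)))
# side: flange top & bottom edge
z=np.load('pics/side5.npz'); d=z['d']; K,Rw,o=cam('side')
P=o+(np.stack([(u-K[0,2])/K[0,0],(v-K[1,2])/K[1,1],np.ones_like(u)],-1)*d[...,None])@Rw.T
m=(np.hypot(P[...,0]-.5225,P[...,1]+.08)<.033)&(P[...,2]>.13)&(P[...,2]<.17)&(d>0)
q=P[m]; print('side foot z min',np.percentile(q[:,2],[0.5,2,5]).round(4)); plane(q[(q[:,2]>.156)&(q[:,2]<.165)],'flange top (side)')
print(get_state()['t'])
E
```

```text
flange top (wrist) 3407 z 0.159 tilt deg [-0.26 -0.05]
web top 3863 z 0.2031 tilt deg [-0.26 -1.17]
key top 287 z 0.1529 tilt deg [-7.28 -0.43]
key mean heading [ 0.5527 -0.0742  0.1525] 10.777977003999933
side foot z min [0.1485 0.1493 0.1503]
flange top (side) 366 z 0.16 tilt deg [0.41 1.2 ]
8.125
```

```bash
python3 -c "
from h import *
s=get_state(); print(s['t'],s['position'],np.abs(s['qvel']).max(),s['finger_gap'])
print(sign_off())"
```

```text
8.125 [ 0.52260842 -0.07994829  0.18142761] 0.0016328347647211177 0.01369043163242636
the job is handed in; nothing more can be done
None
```

I turned the foot about 115° clockwise in the nest until its key sat in the gap. Then I lifted it straight out and handed the job in while holding it still above the nest, at about 8.1 s of the 42 s.

**Final checks:**
- **Height:** the flange top measured 0.159 m in the wrist view and 0.160 m in the side view. That puts the underside about 99–100 mm above the nest floor.
- **Level:** the flange tilted under 0.3° in the wrist view. The side-view fit on fewer points read up to 1.2°, and so did the wrist-view fit of the web top.
- **Key direction:** by the gripper's angle the key faces 9.8°, against 9.6° for the gap. Measured from the picture of the key itself it was 10.8°.
- **Position and grip:** the gripper was within about 1 mm of the nest axis, the arm was still, and the grip was firm with a steady load of about 3.8 N.
- **Other parts:** I moved nothing else, and the bystander parts in the last pictures look undisturbed. I checked them only by eye.

**Disagreements:**
- **Key start angle:** the key began about 2.0 rad anticlockwise of the gap, not 0.6 to 1.4 rad as stated. The ridge, the visible lug and the web direction all agreed, so I turned the foot by the measured angle, still clockwise.
- **Approach:** after the first descent the gripper was about 5 mm off sideways. I corrected this before closing on the foot.

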